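# Load the field sampling kit in layers

### The arm

A 6-joint arm with a two-finger parallel gripper is mounted at the origin on a cart in front of the work surface, level with it; the furniture and walls round the work are solid. World frame = base frame: x ahead of the robot, y to its left, z up, the work surface at z = 0. Lengths are in m, angles in rad, forces in N, time in s.
With the tool pointing down it reaches from about 0.275 to 0.725 m from the base axis. Payload 15.9 kg.
Tool frame: the origin (TCP) lies between the finger pads; the fingertips stand arm.tips_ahead ahead of it and the grasp point (between the pads) is the TCP (arm.tips_ahead is the distance from the TCP to the fingertips, in m); z points along the fingers, x is the direction in which the jaws open and shut, and the axes are right-handed (so a half turn about z gives the same grasp; the last joint's range is limited). The gripper opens to 85 mm and grips with 20 to 120 N. Pads are 22 mm wide; open, the fingers measure 114 mm over their backs; the gripper's body (76 mm by 85 mm) begins 54 mm behind the grasp point. The pads swing forward as they close: fully open they stand 13 mm farther back than shut.
Start: joints at [-1.205, 0.213, -0.034, 1.323, 0, 1.571], TCP at [0.179, -0.467, 0.25] pointing down, gripper open.
Joint ranges: [-2.98, 2.98], [-0.74, 1.72], [-1.14, 1.35], [-2.1, 2.04], [-1.57, 1.44], [-3.14, 3.14]. Speed limits (rad/s): [1.89, 1.89, 2.39, 2.57, 3.14, 3.14].

### API

Orientations are given as [roll, pitch, yaw] about the fixed x, y, z axes, in that order (R = Rz(yaw) Ry(pitch) Rx(roll)).
In Python, from workcell import arm, eyes gives the robot as it stands. Calls block until the motion is done:
- arm.move_to(position, orientation): joint-space move of the TCP to a pose.
- arm.line_to(position, v=0.15, orientation=None): straight line of the TCP; orientation=None keeps the orientation; v is the mean speed in m/s.
- arm.move_j(angles): joint-space move.
- arm.open_gripper() and arm.close(): open the fingers fully, or close them until they stop; the grip force is fixed at half the most.
- arm.sleep(seconds).
- arm.ik(position, orientation): joint angles nearest the present ones, or None.
- arm.read_state(): the state.
- eyes.read_camera(name): name is "scene" or "top"; returns a dict with "img" (420x560x3 uint8, red, green, blue), "z_map" (420x560 float32, m along the optical axis (not along the pixel's ray), 0 where there is no reading), "K" (3x3 intrinsics, pixels), "origin" and "orientation" of the camera in the world. Camera axes: x right, y down, z forward; pixel columns grow to the right and rows downward; lengths in m; the calibration is good to about 2 mm. A picture is of the moment at which its call begins.
A pose or a line that the arm cannot do raises arm.Unreachable and nothing moves.
- arm.job_done(): hands the job in, once; it reports no verdict.
The state is a dict: "clock": time; "qpos": joint angles; "joint_vel": joint speeds; "joint_efforts": joint torques, N m; "tool_pos": TCP position; "tcp_rot": TCP orientation; "wrist_force": force on the tool from outside, world axes, zero at the start; "torque": the same for the moment, N m; "gripper_width": finger opening in m.
Only numpy, scipy, OpenCV 4.12 (cv2) and the standard library are available. Lean on these libraries where they do the work, as an engineer would, in place of code of your own. Each camera call takes 0.05 s, during which the arm holds its last target.

### The job

Pack the sampling kit: set the stack of petri dishes flat in its round well first, kept level and not dropped, then take the spatula from among the tools on the sloping rest and lay it in its channel over the dishes, handle toward the hinged bar, right down in the notches. Then swing the red-sleeved hold-down bar fully down over the spatula handle. Leave the forceps, the pen and the two vials where they are.

Things in the scene. Friction and masses are not known exactly. Their poses are not given: they have to be found in the camera images.
- kit: Open blue-grey tray 206 (x) x 152 (y) x 47 mm with black foam insert (yellow at the bottom of wells and channel), fixed to the bench; origin under the centre of its base, z up, -x end to the robot. Foam deck at z = 20 mm. Three foam saddles, y = -26 to 26, rise to z = 49 mm: front x = -96 to -55, middle -14 to -2, rear 80 to 97. Tray walls inside at x = +-99, y = +-72 mm.
- kit_well (a point): Centre of the floor of the round dish well (kit x = 40, y = 0, z = 8 mm), axes as the kit. Well 65 mm wide, 12 mm deep below the deck. The seated dishes' underside is at this point, their top 31 mm above it. Along y there is 39 mm of clear deck on either side of the well for fingers; along x the saddles stand in the way.
- kit_channel (a point): Where the seated spatula's origin belongs (kit x = 0, y = 0, z = 41 mm), its x along the kit's x, its z up. The channel runs along the kit's x through all three saddles: floor at kit z = 41, side walls to 49 mm, 14 mm wide in the front and middle saddles, 22 in the rear. Free play about 8 mm each way along x, 3 mm along y. The channel floor is 2 mm above the seated dishes' top.
- kit_gap (a point): Middle of the 41 mm gap between front and middle saddle, on the deck (kit x = -34.5, y = 0, z = 20 mm), axes as the kit; room for the fingers that lay the spatula in its channel, 21 mm deep below the channel floor.
- bail (a joint): Hinge of the hold-down bar, rad: 0 = down over the spatula handle, 1.57 = upright; starts open at 1.7 to 2.1, leaning out over the front rim. It stays where left (about 0.3 N at the bar moves it). Pivot along the kit's y at kit x = -99.5, z = 53 mm; at angle a the bar is at kit x = -99.5 + 36 cos a, z = 53 + 36 sin a mm. Fully down it is 0.7 mm above the seated handle.
- bail_bar (a point): Middle of the hold-down bar's red sleeve, 40 mm long with its ends and 7 mm thick, lying along the kit's y; two wire arms at kit y = -20 and 20 mm join it to the pivot.
- dishes: Two stacked covered petri dishes, pale, round, 59 mm in diameter and 31 mm high in all (upper dish from 16 to 30 mm above the underside), about 45 g, loose on the bench; origin at the centre of the underside, z up.
- spatula: Steel spatula with dark handle, 180 mm long, 30 g; origin at mid length on its underside, x toward the blade, z out of its upper side. Handle x = -90 to 0, 8 mm wide, 8 high; thin blade x = 0 to 90 mm, 3 to 5 mm above the underside. Balance point about x = -37 mm. Starts on the sloping rest, handle low and toward the robot, its x axis rising at 30 degrees.
- spatula_grip (a point): Place to hold the spatula: mid-handle at spatula x = -34, y = 0, z = 4 mm; axes as the spatula.
- tool_rest: Sloping tool stand 180 (x) x 176 (y) x 120 mm, fixed; origin under its centre, z up. Its grippy blue-green rubber mat, 160 mm wide, rises at 30 degrees along +x and is 66 mm above the origin. Three tools lie up and down the slope at y = -50, 0 and 50 mm, in any order. Side rims at y = -86 and 86 stand 3 mm above the mat; lip at the low end 7 mm.
- rest_trough (a point): Middle of the finger trough that runs across the mat (along the rest's y) under the spatula's grip place, at mat height. The trough is 40 mm wide up the slope and 8 mm deep square to the mat, so fingertips may go up to 6 mm below the spatula's underside there. Axes as the rest.
- forceps: Steel forceps 125 x 13 x 10 mm, in another lane of the rest; origin at mid length on the underside, x along it. Leave alone.
- blue_pen: White pen with blue cap, 142 x 10 x 11 mm, in another lane of the rest; origin at mid length on the underside, x along it. Leave alone.
- red_vial: Amber vial with red cap, 20 mm in diameter, 36 high, standing in the kit at kit x = -72, y = 50, z = 8 mm; origin under its centre. Leave alone.
- amber_vial: Amber vial with black cap, 23 mm in diameter, 45 high, standing in the kit at kit x = -72, y = -50, z = 8 mm; origin under its centre. Leave alone.

How it is judged:
By the outcome, as a careful person would: the job done as asked, in the order asked, and still so for the second after the job is handed in, with the robot touching nothing.
It also fails if it takes over 58 s, if anything falls off the work surface, if the arm or the gripper's body presses on something with over 40 N, if the wrist force passes 120 N, or if a joint passes its speed limit or range.

## Working session

There is one attempt and no reset: what is moved stays moved. The work goes in short steps, each a Python script; the robot and the scene stay as the last script left them, time stands still between calls to the robot, and variables do not carry over. Pictures are saved under pics/ and viewed, and the job is handed in when it is done.

```bash
ls; mkdir -p pics; python3 - <<'E'
from workcell import arm, eyes
import cv2, numpy as np
for n in ["scene","top"]:
    d=eyes.read_camera(n); cv2.imwrite(f"pics/{n}0.png",d["img"][:,:,::-1]); np.savez(f"{n}0.npz",**{k:np.array(v) for k,v in d.items()})
    print(n,d["K"].tolist(),d["origin"],d["orientation"])
s=arm.read_state(); print(s, arm.tips_ahead)
E
```

```text
pics
scene [[398.7563823552321, 0.0, 278.1856857674776], [0.0, 398.7563823552321, 216.00750465131333], [0.0, 0.0, 1.0]] [0.14670383 0.9871464  0.50716306] [-2.0379358  -0.01283391 -2.67110915]
top [[410.10539304019346, 0.0, 280.0867288816147], [0.0, 410.10539304019346, 210.36324422680735], [0.0, 0.0, 1.0]] [0.40439124 0.15965803 0.90016146] [-2.92720501e+00  1.77988690e-03 -1.49802640e+00]
{'clock': 0.1, 'qpos': array([-1.20502718e+00,  2.13306733e-01, -3.49831145e-02,  1.32347049e+00,
        1.15637607e-05,  1.57081159e+00]), 'joint_vel': array([ 0.00034225, -0.00158538,  0.00036723,  0.0010408 , -0.00032847,
       -0.00046433]), 'joint_efforts': array([ 1.84747929e-03, -6.87249970e+01,  4.87805700e+01,  1.22450778e-02,
        1.04998549e-04, -5.95397591e-05]), 'tool_pos': array([ 0.17873972, -0.46666914,  0.24987099]), 'tcp_rot': array([-3.14158110e+00,  9.64015460e-04, -1.20504244e+00]), 'wrist_force': array([-0.04231122, -0.53016295, -0.42077919]), 'torque': array([-0.02295283,  0.01892363,  0.00807255]), 'gripper_width': 0.08552807310461129} 0.019
```

View pics/top0.png

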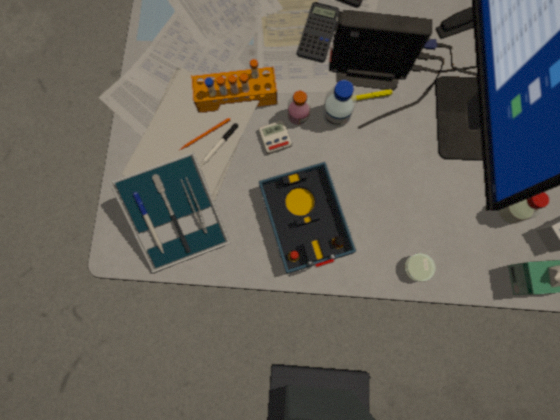

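View pics/scene0.png

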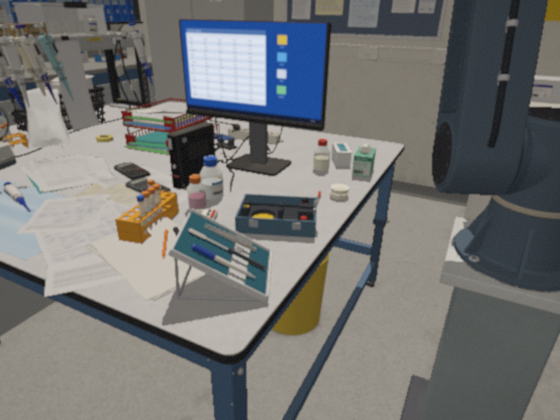

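The top view shows the kit near (305,217), the dishes at (420,267), and the rest near (170,212) with the pen, spatula and forceps from left to right. The spatula runs from about (155,177) to (186,250). The red bar is at (322,263). Next I'll measure these.

```bash
cat > h.py <<'E'
import numpy as np, cv2
from scipy.spatial.transform import Rotation as R
def cam(d):
    return np.array(d["K"],float),np.array(d["origin"],float),R.from_euler('xyz',np.array(d["orientation"],float)).as_matrix()
def cloud(d):
    K,o,M=cam(d); z=np.array(d["z_map"],float); v,u=np.mgrid[:z.shape[0],:z.shape[1]]
    P=np.stack([(u-K[0,2])/K[0,0]*z,(v-K[1,2])/K[1,1]*z,z],-1)
    return P@M.T+o
def ray(d,uv):
    K,o,M=cam(d); uv=np.atleast_2d(uv).astype(float)
    r=np.c_[(uv[:,0]-K[0,2])/K[0,0],(uv[:,1]-K[1,2])/K[1,1],np.ones(len(uv))]@M.T
    return o,r
def onz(d,uv,z):
    o,r=ray(d,uv); return o+r*((z-o[2])/r[:,2])[:,None]
def proj(d,P):
    K,o,M=cam(d); p=(np.atleast_2d(P)-o)@M; return np.c_[p[:,0]/p[:,2]*K[0,0]+K[0,2],p[:,1]/p[:,2]*K[1,1]+K[1,2]]
def crop(d,x0,x1,y0,y1,s,fn):
    im=np.array(d["img"])[y0:y1,x0:x1,::-1]; im=cv2.resize(im,None,fx=s,fy=s,interpolation=cv2.INTER_CUBIC)
    im=cv2.convertScaleAbs(im,alpha=1.5,beta=20); cv2.imwrite(fn,im)
E
python3 - <<'E'
from h import *
d=dict(np.load("top0.npz")); s=dict(np.load("scene0.npz"))
C=cloud(d); 
for n,(u,v) in dict(desk=(380,220),desk2=(240,200),desk3=(400,180),dish=(420,265),dish2=(418,268),well=(300,205),red=(322,263)).items(): print(n,C[v,u].round(4))
CS=cloud(s)
for n,(u,v) in dict(desk=(350,215),dish=(340,188)).items(): print('S',n,CS[v,u].round(4))
crop(d,95,245,145,280,5,"pics/rest.png"); crop(d,250,445,155,290,4,"pics/kit.png")
crop(s,225,360,170,245,5,"pics/skit.png")
E
```

```text
desk [ 0.5947 -0.0495 -0.0036]
desk2 [ 0.6182  0.2681 -0.0047]
desk3 [ 0.6908 -0.0928 -0.0018]
dish [ 0.4971 -0.1283  0.0289]
dish2 [ 0.4903 -0.1235  0.0306]
well [0.6135 0.1319 0.0077]
red [0.4804 0.0841 0.0913]
S desk [ 0.4222 -0.026  -0.0053]
S dish [ 0.4904 -0.1272  0.0279]
```

View pics/rest.png

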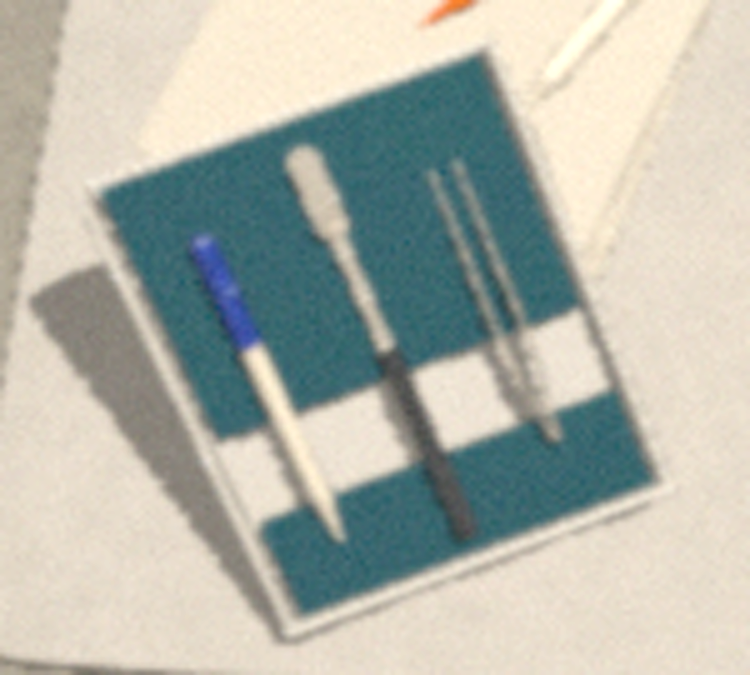

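View pics/kit.png

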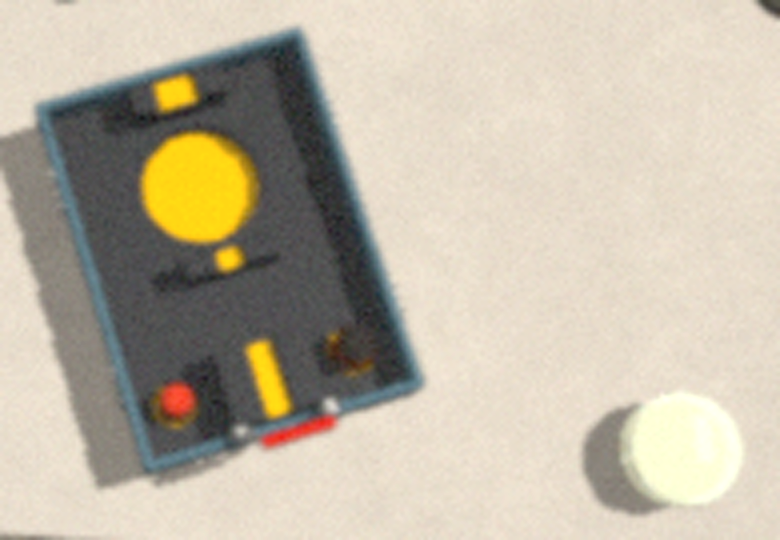

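View pics/skit.png

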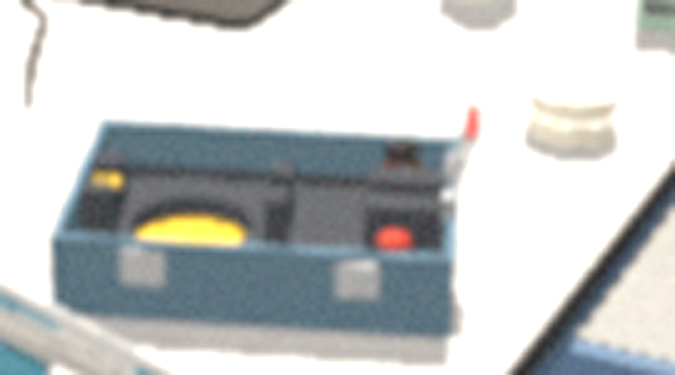

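```bash
cat > meas.py <<'E'
from h import *
d=dict(np.load("top0.npz")); img=d["img"]; hsv=cv2.cvtColor(img,cv2.COLOR_RGB2HSV); C=cloud(d)
def comps(m,minA):
    n,l,st,c=cv2.connectedComponentsWithStats(m.astype(np.uint8)); return [(c[i],st[i],l==i) for i in range(1,n) if st[i,4]>=minA]
def box(m,x0,x1,y0,y1):
    o=np.zeros_like(m); o[y0:y1,x0:x1]=m[y0:y1,x0:x1]; return o
H,S,V=[hsv[...,i].astype(int) for i in range(3)]
yel=box((H>18)&(H<32)&(S>170)&(V>120),260,350,165,275)
for c,st,l in comps(yel,6): print("yel",c.round(2),st, onz(d,c,.041).round(4), onz(d,c,.008).round(4))
red=box(((H<6)|(H>174))&(S>170)&(V>120),260,350,165,275)
for c,st,l in comps(red,6): print("red",c.round(2),st, onz(d,c,.044).round(4), C[l].mean(0).round(4))
blue=box((H>95)&(H<112)&(S>70)&(V>60),255,360,158,275)
cs=max(cv2.findContours(blue.astype(np.uint8),cv2.RETR_EXTERNAL,cv2.CHAIN_APPROX_NONE)[0],key=cv2.contourArea)
P=onz(d,cs[:,0],.047)
r=cv2.minAreaRect((P[:,:2]*1000).astype(np.float32)); print("rim",r,cv2.boxPoints(r).round(1).tolist())
# dishes
dm=box((C[...,2]>.02)&(V>150)&(H>20)&(H<45)&(S>20),395,450,245,290)
for c,st,l in comps(dm,50):
    print("dish",c.round(2),st,onz(d,c,.031).round(4))
    k=max(cv2.findContours(l.astype(np.uint8),cv2.RETR_EXTERNAL,cv2.CHAIN_APPROX_NONE)[0],key=cv2.contourArea)
    P=onz(d,k[:,0],.031); print(cv2.minEnclosingCircle((P[:,:2]*1000).astype(np.float32)), P[:,:2].min(0),P[:,:2].max(0))
print(hsv[264:270,405:437:3].tolist()[0])
E
python3 meas.py
```

```text
yel [293.15 177.74] [289 174  10   8  54] [[0.6656 0.1517 0.041 ]] [[0.6756 0.1514 0.008 ]]
yel [298.54 201.77] [286 189  26  26 547] [[0.6126 0.1365 0.041 ]] [[0.6206 0.1356 0.008 ]]
yel [306.57 219.09] [304 217   6   5  23] [[0.5759 0.117  0.041 ]] [[0.5825 0.1154 0.008 ]]
yel [316.5 249.5] [312 241  10  18  98] [[0.5125 0.0924 0.041 ]] [[0.5166 0.0898 0.008 ]]
red [294.   254.42] [291 252   7   6  33] [[0.4984 0.1389 0.044 ]] [0.4985 0.1389 0.0428]
red [324.18 262.45] [316 259  17   7  40] [[0.4863 0.0753 0.044 ]] [0.482  0.0798 0.0896]
rim ((475.0537414550781, 144.84278869628906), (55.4725227355957, 27.197431564331055), 68.58397674560547) [[452.29998779296875, 124.0], [477.6000061035156, 114.0999984741211], [497.79998779296875, 165.6999969482422], [472.5, 175.60000610351562]]
dish [421.56 266.55] [409 253  27  28 573] [[ 0.4938 -0.1308  0.031 ]]
((493.86724853515625, -130.4444122314453), 29.017656326293945) [ 0.46574019 -0.15905384] [ 0.52252875 -0.10442509]
[[30, 40, 108], [33, 39, 150], [30, 42, 158], [30, 44, 158], [32, 47, 157], [30, 46, 160], [29, 42, 162], [23, 41, 174], [30, 40, 159], [34, 36, 171], [24, 33, 146]]
```

```bash
cat > meas2.py <<'E'
from h import *
d=dict(np.load("top0.npz")); img=d["img"]; hsv=cv2.cvtColor(img,cv2.COLOR_RGB2HSV); C=cloud(d)
H,S,V=[hsv[...,i].astype(int) for i in range(3)]
m=(H>85)&(H<105)&(S>110)&(V>30)&(V<140); m[:,:105]=0;m[:,240:]=0;m[:150]=0;m[275:]=0
P=C[m]; P=P[P[:,2]>0.005]
for _ in range(4):
    A=np.c_[P[:,:2],np.ones(len(P))]; k=np.linalg.lstsq(A,P[:,2],rcond=None)[0]; r=P[:,2]-A@k; P=P[abs(r)<2.5*r.std()]
print("plane",k,r.std(),"slope deg",np.degrees(np.arctan(np.hypot(k[0],k[1]))),"dir",np.degrees(np.arctan2(k[1],k[0])),len(P))
n=np.array([-k[0],-k[1],1]);n/=np.linalg.norm(n);p0=np.array([0,0,k[2]])
def onpl(uv,off):
    o,r=ray(d,uv); return o+r*(((p0+n*off-o)@n)/(r@n))[:,None]
# mat outline
cs=cv2.convexHull(np.argwhere(m)[:,::-1].astype(np.int32))
e1=np.array([k[0],k[1],0]);e1/=np.linalg.norm(e1);e1[2]=np.hypot(k[0],k[1]);e1/=np.linalg.norm(e1);e2=np.cross(n,e1)
Q=onpl(cs[:,0],0); q=np.c_[Q@e1,Q@e2]; r=cv2.minAreaRect((q*1000).astype(np.float32)); print("matrect",r)
c=np.array(r[0])/1000; cen=e1*c[0]+e2*c[1]+n*(p0@n); print("mat centre",cen.round(4))
# dark handle
dk=(V<75)&(S<90)|((V<60)&(S<110)); w=np.zeros_like(dk); w[210:255,168:195]=dk[210:255,168:195]
nn,l,st,cc=cv2.connectedComponentsWithStats(w.astype(np.uint8)); i=1+np.argmax(st[1:,4]); hm=l==i; print("handle",st[i],cc[i])
pts=np.argwhere(hm)[:,::-1]; X=onpl(pts,.008); mu=X.mean(0); a=np.c_[(X-mu)@e1,(X-mu)@e2]
u,s_,vt=np.linalg.svd(a,full_matrices=False); v=vt[0]*np.sign(vt[0,0]); ax=v[0]*e1+v[1]*e2
t=(X-mu)@ax; print("handle c",mu.round(4),"axis",ax.round(4),"yaw",np.degrees(np.arctan2(ax[1],ax[0])),"elev",np.degrees(np.arcsin(ax[2])),"ext",t.min(),t.max(), "width",np.ptp(a@np.array([-v[1],v[0]])))
print("depth z on handle",(C[hm]-p0)@n)if 0 else print("h off",np.median((C[hm]-p0)@n))
# blade: light pixels in mat upper region
b=(S<60)&(V>85); w=np.zeros_like(b); w[172:215,150:175]=b[172:215,150:175]
nn,l,st,cc=cv2.connectedComponentsWithStats(w.astype(np.uint8)); i=1+np.argmax(st[1:,4]); bm=l==i; Xb=onpl(np.argwhere(bm)[:,::-1],.005)
tb=(Xb-mu)@ax; lat=(Xb-mu)@np.cross(n,ax); print("blade",st[i],"t",tb.min(),tb.max(),"lat far",lat[tb>tb.max()-.02].mean(),"near",lat[tb<tb.min()+.03].mean())
# trough
for name,uv in dict(tr_mid=[(95+430/5,145+425/5)]).items(): pass
t_=((S<60)&(V>100)); w=np.zeros_like(t_); 
# sample along axis at lateral +-18mm: colour profile
for o in (-.02,.02):
    tt=np.arange(-.06,.1,.002); base=mu-n*.008+np.cross(n,ax)*o
    uv=proj(d,base+tt[:,None]*ax).round().astype(int); sv=S[uv[:,1],uv[:,0]]; print(o,"trough t",tt[sv<60].round(3))
print("e1 yaw",np.degrees(np.arctan2(e1[1],e1[0])))
E
python3 meas2.py
```

```text
plane [ 0.52270671  0.24768203 -0.32784462] 0.0015653125269110258 slope deg 30.04590968383039 dir 25.353705937268703 4281
matrect ((621.0447998046875, 118.50019836425781), (156.14845275878906, 194.7624969482422), 89.98435974121094)
mat centre [0.5635 0.3981 0.0653]
handle [168 210  23  43 228] [179.53508772 232.50438596]
handle c [0.5259 0.3812 0.0507] axis [0.7704 0.3949 0.5005] yaw 27.139853778838994 elev 30.033842619745855 ext -0.04772469621683535 0.054100958226420554 width 0.020943143997043744
h off 0.0067771534231096464
blade [152 174  22  41 210] t 0.04243815340331503 0.13224615844213716 lat far -0.003930081075472347 near -0.002231164842709391
-0.02 trough t [-0.06  -0.058 -0.01  -0.008 -0.006 -0.004 -0.002  0.     0.002  0.004
  0.006  0.008  0.01   0.012  0.014  0.016  0.018  0.02   0.022  0.024
  0.026  0.028]
0.02 trough t [-0.06  -0.058 -0.056 -0.054 -0.01  -0.008 -0.006 -0.004 -0.002  0.
  0.002  0.004  0.006  0.008  0.01   0.012  0.014  0.016  0.018  0.02
  0.022  0.024  0.026  0.028  0.03 ]
e1 yaw 25.353705937268703
```

```bash
cat >> meas2.py <<'E'
print('-----')
print("desk bias", [np.median(C[v-6:v+6,u-6:u+6].reshape(-1,3),0).round(4).tolist() for u,v in ((380,220),(240,200),(250,250),(380,285),(400,180))])
# lateral profile, e1-aligned frame about mu
from scipy.ndimage import map_coordinates
g=cv2.cvtColor(img,cv2.COLOR_RGB2GRAY).astype(float); rr=img[...,0].astype(float)
lat_=np.arange(-.015,.0151,.001)
res=[]
for t in np.arange(-.045,.0451,.005):
    B=mu+e1*t+lat_[:,None]*e2; uv=proj(d,B); p=map_coordinates(g,[uv[:,1],uv[:,0]],order=1)
    print(round(t,3),p.round().astype(int)[::2].tolist())
for t in np.arange(.055,.136,.01):
    B=mu-n*.003+e1*t+lat_[:,None]*e2; uv=proj(d,B); p=map_coordinates(rr,[uv[:,1],uv[:,0]],order=1); w=np.clip(p-p.min()-.4*np.ptp(p),0,None); print('b',round(t,3),round((w@lat_)/w.sum(),4))
print("mu",mu,"e1",e1,"e2",e2,"n",n,"p0n",p0@n)
E
python3 meas2.py | sed -n '/-----/,$p'
```

```text
-----
desk bias [[0.595, -0.0477, -0.0018], [0.6185, 0.269, -0.002], [0.5074, 0.2364, -0.0023], [0.452, -0.0507, -0.0024], [0.6919, -0.0917, -0.0024]]
-0.045 [47, 43, 45, 47, 45, 42, 43, 38, 36, 33, 33, 38, 44, 47, 47, 44]
-0.04 [47, 47, 47, 46, 47, 44, 46, 41, 38, 36, 35, 40, 47, 45, 49, 47]
-0.035 [46, 51, 49, 46, 44, 45, 44, 44, 42, 36, 35, 45, 48, 43, 46, 47]
-0.03 [47, 43, 49, 47, 46, 45, 43, 42, 40, 35, 32, 40, 45, 46, 47, 45]
-0.025 [47, 46, 45, 47, 45, 45, 43, 43, 43, 38, 34, 38, 44, 46, 48, 48]
-0.02 [46, 46, 47, 46, 44, 43, 43, 41, 40, 36, 34, 43, 45, 46, 47, 48]
-0.015 [48, 48, 46, 45, 45, 47, 47, 46, 45, 35, 31, 38, 43, 47, 48, 47]
-0.01 [63, 67, 66, 62, 55, 46, 41, 44, 42, 39, 42, 49, 54, 60, 60, 64]
-0.005 [132, 132, 131, 128, 115, 85, 55, 44, 45, 51, 65, 76, 91, 113, 129, 131]
-0.0 [140, 140, 139, 138, 125, 92, 57, 44, 42, 54, 70, 86, 106, 127, 138, 140]
0.005 [141, 140, 139, 135, 118, 84, 54, 45, 42, 53, 69, 80, 93, 116, 133, 137]
0.01 [139, 141, 141, 138, 120, 86, 56, 44, 47, 54, 68, 81, 100, 124, 136, 139]
0.015 [140, 142, 140, 138, 126, 89, 55, 44, 42, 53, 67, 76, 86, 108, 131, 137]
0.02 [138, 141, 140, 138, 127, 93, 57, 45, 43, 53, 66, 78, 95, 118, 135, 141]
0.025 [141, 140, 141, 137, 116, 82, 53, 45, 46, 54, 67, 80, 99, 124, 136, 137]
0.03 [99, 97, 93, 90, 74, 58, 46, 40, 42, 49, 57, 64, 71, 82, 83, 82]
0.035 [47, 45, 51, 50, 43, 41, 43, 42, 40, 35, 34, 43, 49, 47, 49, 47]
0.04 [49, 48, 49, 44, 47, 45, 47, 52, 49, 42, 39, 43, 46, 47, 47, 48]
0.045 [45, 48, 50, 48, 55, 78, 105, 115, 104, 76, 52, 47, 51, 47, 47, 45]
b 0.055 -0.0006
b 0.065 -0.0006
b 0.075 -0.0007
b 0.085 -0.0005
b 0.095 -0.0009
b 0.105 -0.0003
b 0.115 -0.0006
b 0.125 -0.0006
b 0.135 -0.001
mu [0.52590264 0.38123284 0.05071463] e1 [0.7822489  0.37066483 0.50069376] e2 [-4.28205113e-01  9.03681571e-01 -2.77555756e-17] n [-0.45246773 -0.21439963  0.86562449] p0n -0.28379032856332603
```

```bash
cat > plan.py <<'E'
from h import *
YK=np.radians(21.17); KO=np.array([.5831,.1197,0]); kx=np.array([np.cos(YK),np.sin(YK),0]); ky=np.array([-np.sin(YK),np.cos(YK),0])
def kit(x,y,z): return KO+kx*x/1000+ky*y/1000+np.array([0,0,z/1000])
def rpy(x,z):
    return R.from_matrix(np.c_[x,np.cross(z,x),z]).as_euler('xyz')
DN=np.array([0,0,-1.])
e1=np.array([0.7822489,0.37066483,0.50069376]);e2=np.array([-.428205113,.903681571,0]);n=np.array([-.45246773,-.21439963,.86562449]);mu=np.array([.52590264,.38123284,.05071463])
DZ=.0014
# underside-line point of spatula at grip place (mat height), mu is 8 mm above mat
G0=mu-n*.008+e1*.009-e2*.0006+np.array([0,0,DZ])
def grip(h): return G0+n*h/1000
DISH=np.array([.494,-.1305,0])
E
python3 - <<'E'
from plan import *
from workcell import arm
print(G0, rpy(e2,-n))
for s in (1,-1):
    print('s',s)
    for nm,p,o in [('dish',DISH+[0,0,.033],rpy(s*ky,DN)),('dishup',DISH+[0,0,.13],rpy(s*ky,DN)),('well',kit(40,0,41),rpy(s*ky,DN)),('wellup',kit(40,0,130),rpy(s*ky,DN)),('grip',grip(22),rpy(s*e2,-n)),('gripup',grip(90),rpy(s*e2,-n)),('place',kit(-34,0,63),rpy(s*ky,DN)),('bailstart',kit(-135,0,130),rpy(s*ky,DN)),('dish(neutral)',DISH+[0,0,.13],rpy([s*.3,s*-.95,0]/np.hypot(.3,.95),DN))]:
        q=arm.ik(p,o); print(nm,p.round(3),None if q is None else np.round(q,2))
E
```

```text
[0.53681955 0.38574181 0.04969588] [2.61719260e+00 4.29906111e-10 2.01330197e+00]
s 1
dish [ 0.494 -0.13   0.033] [-0.26  0.38 -0.38  0.8   0.   -0.63]
dishup [ 0.494 -0.13   0.13 ] [-0.26  0.29 -0.24  1.04  0.   -0.63]
well [0.62  0.134 0.041] [ 0.21  0.6  -0.01  0.97  0.   -0.16]
wellup [0.62  0.134 0.13 ] [ 0.21  0.53  0.13  1.16  0.   -0.16]
grip [0.527 0.381 0.069] [ 0.68  0.28 -0.6   0.17 -0.12  0.21]
gripup [0.496 0.366 0.128] [ 0.7   0.14 -0.6   0.31 -0.13  0.22]
place [0.551 0.107 0.063] [ 0.19  0.44 -0.2   0.93  0.   -0.18]
bailstart [0.457 0.071 0.13 ] [ 0.15  0.2  -0.37  1.01  0.   -0.22]
dish(neutral) [ 0.494 -0.13   0.13 ] [-0.26  0.29 -0.24  1.04  0.    2.58]
s -1
dish [ 0.494 -0.13   0.033] [-0.26  0.38 -0.38  0.8   0.    2.51]
dishup [ 0.494 -0.13   0.13 ] [-0.26  0.29 -0.24  1.04  0.    2.51]
well [0.62  0.134 0.041] [ 0.21  0.6  -0.01  0.97  0.    2.99]
wellup [0.62  0.134 0.13 ] [0.21 0.53 0.13 1.16 0.   2.99]
grip [0.527 0.381 0.069] [ 0.68  0.28 -0.6   0.17 -0.12 -2.94]
gripup [0.496 0.366 0.128] [ 0.7   0.14 -0.6   0.31 -0.13 -2.92]
place [0.551 0.107 0.063] [ 0.19  0.44 -0.2   0.93  0.    2.96]
bailstart [0.457 0.071 0.13 ] [ 0.15  0.2  -0.37  1.01  0.    2.93]
dish(neutral) [ 0.494 -0.13   0.13 ] [-0.26  0.29 -0.24  1.04  0.   -0.56]
```

```bash
python3 - <<'E'
from plan import *
from workcell import arm
o=rpy(ky,DN); f=lambda: arm.read_state()
arm.move_to([.50,-.055,.06],o); print(f()["clock"])
arm.close(); s=f(); print(s["clock"],s["gripper_width"]); 
arm.line_to([.50,-.055,.023],v=.1); s=f(); b=s["wrist_force"]; print(s["clock"],b,s["tool_pos"])
for z in np.arange(.022,.0139,-.001):
    arm.line_to([.50,-.055,z],v=.02); s=f(); print(round(s["clock"],2),round(z,4),s["tool_pos"][2].round(4),(s["wrist_force"]-b).round(2))
    if abs(s["wrist_force"]-b)[2]>4: break
arm.line_to([.50,-.055,.06],v=.2); arm.open_gripper(); print(f()["clock"])
E
```

```text
2.1
2.8667 0.00014905127767456247
3.3833 [-0.42997765 -0.07949022  0.23268012] [ 0.50000143 -0.055009    0.02317291]
3.63 0.022 0.0225 [ 0.33  0.55 -0.5 ]
3.88 0.021 0.021 [ 0.61  0.22 -0.27]
4.13 0.02 0.0199 [-0.04  0.5   0.1 ]
4.38 0.019 0.0191 [0.09 0.88 2.95]
4.63 0.018 0.019 [-8.06  0.42 23.92]
5.775
```

```bash
python3 - <<'E'
from plan import *
from workcell import arm, eyes
o=rpy(ky,DN); f=lambda: arm.read_state()
arm.move_to(DISH+[0,0,.10],o); 
arm.line_to(DISH+[0,0,.031],v=.12); s=f(); b=s["wrist_force"]; print(s["clock"],b.round(2),s["tool_pos"].round(4))
for n in ["scene","top"]:
    d=eyes.read_camera(n); np.savez(f"{n}1.npz",**{k:np.array(v) for k,v in d.items()}); crop(d,*((300,400,120,220) if n=="scene" else (370,470,215,315)),6,f"pics/{n}1.png")
arm.close(); s=f(); print(s["clock"],s["gripper_width"],s["wrist_force"].round(2))
arm.line_to(DISH+[0,0,.10],v=.1); s=f(); print(s["clock"],s["gripper_width"],s["wrist_force"].round(2))
for n in ["scene","top"]:
    d=eyes.read_camera(n); np.savez(f"{n}2.npz",**{k:np.array(v) for k,v in d.items()}); crop(d,*((300,400,120,220) if n=="scene" else (370,470,215,315)),6,f"pics/{n}2.png")
E
cd pics; python3 -c "
import cv2,numpy as np
a=[cv2.resize(cv2.imread(f),(400,300) if 0 else (300,300)) for f in ['scene1.png','top1.png','scene2.png','top2.png']]
cv2.imwrite('g2.png',np.vstack([np.hstack(a[:2]),np.hstack(a[2:])]))"
```

```text
6.9333 [0.8  0.2  0.35] [ 0.4942 -0.1302  0.0313]
7.45 0.054962022099869355 [-5.53  2.1  18.91]
8.2917 0.055159565383876674 [-0.75  0.31  0.08]
```

View pics/g2.png

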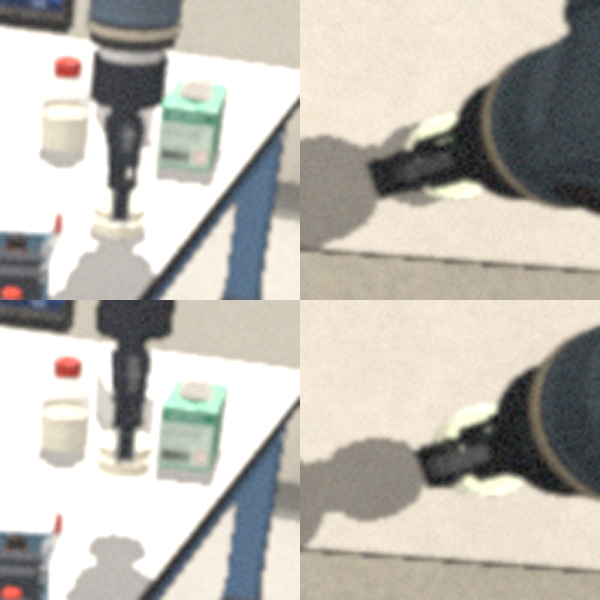

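```bash
python3 - <<'E'
from plan import *
d=dict(np.load("scene2.npz")); C=cloud(d); z=d["z_map"]; 
tcp=DISH+[0,0,.10]
print("tcp px",proj(d,[tcp,tcp-[0,0,.031],tcp-[0,0,.031]+kx*.0295,tcp-[0,0,.031]-kx*.0295, tcp-[0,0,.016]]).round(1))
P=C-tcp; m=(np.linalg.norm(P[...,:2],axis=-1)<.05)&(P[...,2]>-.06)&(P[...,2]<-.004)
img=d["img"].astype(int); sat=img.max(-1)-img.min(-1)
v,u=np.where(m); print(u.min(),u.max(),v.min(),v.max())
for r in range(v.min(),v.max()+1):
    print(r,u[v==r].min(),u[v==r].max(),P[r,u[v==r]][:,2].mean().round(4), np.round(P[r,u[v==r]]@kx,3)[[0,-1]])
t=dict(np.load("top2.npz")); C=cloud(t);P=C-tcp; h=cv2.cvtColor(t["img"],cv2.COLOR_RGB2HSV)
m=(np.linalg.norm(P[...,:2],axis=-1)<.045)&(abs(P[...,2]+.002)<.022)&(h[...,2]>120)
Q=P[m]; print("top dish pix",m.sum(),"z",Q[:,2].mean().round(4),"kx",(Q@kx).min().round(4),(Q@kx).max().round(4),"ky",(Q@ky).min().round(4),(Q@ky).max().round(4))
E
```

```text
tcp px [[341.2 165.5]
 [340.3 175.1]
 [330.7 174.6]
 [350.  175.5]
 [340.7 170.5]]
332 351 164 179
164 338 338 -0.0047 [0.008 0.008]
165 335 347 -0.0048 [ 0.018 -0.019]
166 333 350 -0.0045 [ 0.024 -0.028]
167 332 349 -0.0048 [ 0.027 -0.024]
168 333 347 -0.0047 [ 0.025 -0.018]
169 333 351 -0.0053 [ 0.024 -0.03 ]
170 333 350 -0.0074 [ 0.024 -0.027]
171 332 350 -0.0107 [ 0.026 -0.027]
172 332 350 -0.0113 [ 0.026 -0.028]
173 333 350 -0.014 [ 0.024 -0.028]
174 333 350 -0.0178 [ 0.023 -0.028]
175 332 350 -0.0221 [ 0.025 -0.028]
176 332 349 -0.0256 [ 0.025 -0.025]
177 333 349 -0.0284 [ 0.023 -0.025]
178 335 349 -0.031 [ 0.017 -0.026]
179 338 346 -0.0336 [ 0.008 -0.017]
top dish pix 200 z -0.0065 kx -0.0303 0.0278 ky -0.014 0.0242
```

The pictures show the dishes lifted and level, about 1 mm toward −x in the grip. Scene rows 165–179 span columns 332–350. I'll correct for that offset and place them.

```bash
python3 - <<'E'
from plan import *
from workcell import arm, eyes
f=lambda: arm.read_state()
arm.line_to(kit(41,0,110),v=.2); s=f(); print(s["clock"],s["gripper_width"])
arm.line_to(kit(41,0,62),v=.12); s=f(); b=s["wrist_force"]; print(s["clock"],b.round(2))
d=eyes.read_camera("top"); np.savez("top3.npz",**{k:np.array(v) for k,v in d.items()}); crop(d,250,370,155,275,5,"pics/top3.png")
d=eyes.read_camera("scene"); np.savez("scene3.npz",**{k:np.array(v) for k,v in d.items()}); crop(d,220,340,130,250,5,"pics/scene3.png")
E
cd pics; python3 -c "
import cv2,numpy as np
cv2.imwrite('g3.png',np.hstack([cv2.resize(cv2.imread(f),(400,400)) for f in ['scene3.png','top3.png']]))"
```

```text
10.0167 0.05496356464665338
10.5667 [ 0.04 -0.14  0.42]
```

View pics/g3.png

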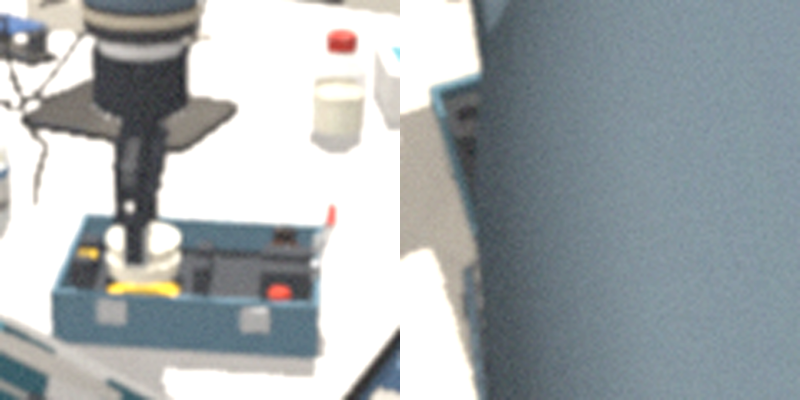

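```bash
python3 - <<'E'
from plan import *
from workcell import arm, eyes
f=lambda: arm.read_state()
b=f()["wrist_force"]
arm.line_to(kit(41,0,45),v=.05); s=f(); print(s["clock"],(s["wrist_force"]-b).round(2))
for z in np.arange(43.5,36.9,-1):
    arm.line_to(kit(41,0,z),v=.02); s=f(); dF=s["wrist_force"]-b; print(round(s["clock"],2),z,s["tool_pos"][2].round(4),dF.round(2),s["torque"].round(2))
    if dF[2]>3: break
d=eyes.read_camera("scene"); crop(d,220,340,130,250,5,"pics/scene4.png")
E
```

```text
11.1583 [-1.12  0.75  2.18]
11.41 43.5 0.0436 [-1.02 -0.12  1.68] [-0.02 -0.01 -0.04]
11.66 42.5 0.0425 [-0.89  0.2   0.98] [0.03 0.01 0.01]
11.91 41.5 0.0414 [-0.91  0.33  0.07] [-0.01  0.01 -0.06]
12.16 40.5 0.0404 [-0.63  0.32  0.6 ] [-0.01  0.06 -0.06]
12.41 39.5 0.0403 [-5.63 -1.03 13.84] [-0.17  0.96 -0.  ]
```

View pics/scene4.png

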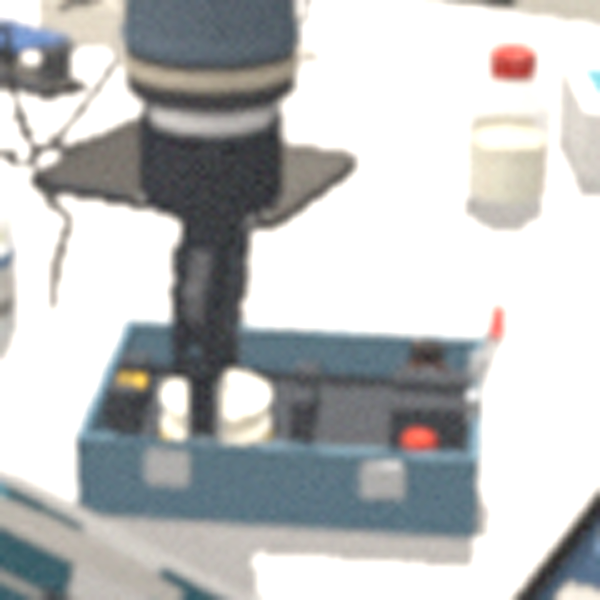

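```bash
python3 - <<'E'
from plan import *
from workcell import arm, eyes
f=lambda: arm.read_state()
arm.open_gripper(); s=f(); print(s["clock"],s["wrist_force"].round(2),s["tool_pos"])
arm.line_to(kit(41,0,130),v=.2)
arm.move_to(grip(80),rpy(e2,-n)); print(f()["clock"])
for nm in ["scene","top"]:
    d=eyes.read_camera(nm); np.savez(f"{nm}5.npz",**{k:np.array(v) for k,v in d.items()})
crop(np.load("top5.npz"),95,365,145,285,3,"pics/top5.png"); crop(np.load("scene5.npz"),150,350,150,310,4,"pics/scene5.png")
E
```

```text
12.875 [-0.12 -0.15  0.08] [0.62129574 0.13449311 0.03937529]
14.5
```

View pics/top5.png

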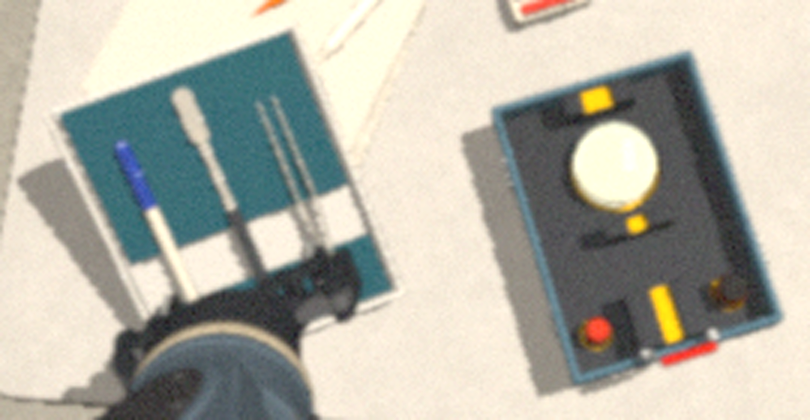

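View pics/scene5.png

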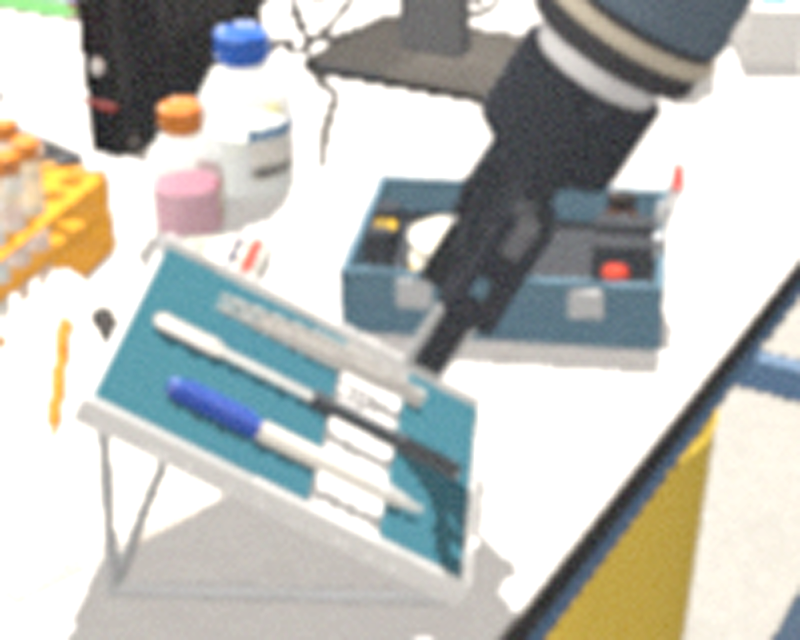

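```bash
python3 - <<'E'
from plan import *
from scipy.ndimage import map_coordinates
d=dict(np.load("top0.npz")); g=cv2.cvtColor(d["img"],cv2.COLOR_RGB2GRAY).astype(float)
base=mu-n*.008+n*.006
for t in (-.005,.002,.009,.016,.023):
  for rng in (np.arange(.036,.066,.002),np.arange(-.064,-.034,.002)):
    uv=proj(d,base+e1*t+rng[:,None]*e2); p=map_coordinates(g,[uv[:,1],uv[:,0]],order=1); print(t,rng[0].round(3),p.round().astype(int).tolist())
C=cloud(d)
for lat in (.05,-.05,-.0006):
  for t in (-.005,.009,.023):
    q=[]
    for a in (-.004,-.002,0,.002,.004):
        uv=proj(d,base+e1*t+(lat+a)*e2)[0].round().astype(int); q.append((C[uv[1],uv[0]]-(mu-n*.008))@n)
    print('height',lat,t,np.round(q,4))
s=dict(np.load("scene5.npz"))
T=grip(80); print("tcp",proj(s,[T,T-n*.006+e2*.0425,T-n*.006-e2*.0425]))
c5=dict(np.load("top5.npz"));C=cloud(c5); W=kit(40,0,39); uv=proj(c5,W)[0].round().astype(int); print("dish top z", np.median(C[uv[1]-6:uv[1]+7,uv[0]-6:uv[0]+7,2]))
Z=C[uv[1]-7:uv[1]+8,uv[0]-7:uv[0]+8].reshape(-1,3); print(np.linalg.lstsq(np.c_[Z[:,:2]-W[:2],np.ones(len(Z))],Z[:,2],rcond=None)[0])
E
```

```text
-0.005 0.036 [133, 136, 134, 128, 126, 134, 145, 139, 120, 94, 78, 84, 106, 126, 133, 136]
-0.005 -0.064 [135, 137, 135, 133, 131, 126, 119, 106, 97, 87, 80, 77, 81, 101, 125]
0.002 0.036 [140, 137, 139, 136, 135, 140, 145, 139, 119, 93, 79, 89, 114, 133, 139, 140]
0.002 -0.064 [139, 141, 139, 138, 129, 118, 106, 92, 90, 85, 81, 78, 80, 90, 113]
0.009 0.036 [139, 140, 138, 138, 134, 138, 145, 142, 122, 96, 84, 94, 113, 131, 139, 138]
0.009 -0.064 [140, 139, 140, 134, 126, 122, 114, 98, 89, 95, 101, 91, 78, 88, 108]
0.016 0.036 [139, 138, 139, 140, 139, 142, 145, 140, 122, 94, 79, 91, 116, 132, 138, 140]
0.016 -0.064 [141, 140, 139, 134, 122, 114, 105, 89, 90, 101, 102, 92, 85, 91, 116]
0.023 0.036 [140, 139, 139, 138, 139, 143, 148, 141, 122, 97, 83, 95, 117, 133, 139, 140]
0.023 -0.064 [140, 139, 138, 134, 125, 117, 102, 85, 86, 102, 111, 101, 84, 81, 100]
height 0.05 -0.005 [ 0.0084  0.0101  0.0123  0.0107 -0.0095]
height 0.05 0.009 [ 0.0104  0.0102  0.0089  0.0096 -0.0097]
height 0.05 0.023 [0.0065 0.0101 0.0089 0.0074 0.0074]
height -0.05 -0.005 [ 0.0028 -0.0081  0.0016  0.0077 -0.0064]
height -0.05 0.009 [-0.0065 -0.0102 -0.0102 -0.0093  0.0079]
height -0.05 0.023 [-0.0075 -0.0082 -0.0058 -0.0059  0.0086]
height -0.0006 -0.005 [ 0.0046  0.0072  0.009   0.0065 -0.01  ]
height -0.0006 0.009 [ 0.0081  0.0098  0.0115  0.0077 -0.0063]
height -0.0006 0.023 [0.0091 0.0091 0.0069 0.0075 0.0066]
tcp [[258.47680206 228.63331652]
 [255.38036862 241.40437214]
 [258.5297857  221.21092317]]
dish top z 0.036932509943573555
[-2.73849153  0.34889659  0.03745946]
```

```bash
python3 - <<'E'
from plan import *
from workcell import arm, eyes
f=lambda: arm.read_state()
arm.close(); arm.line_to(grip(31),v=.15); s=f(); b=s["wrist_force"]; print(s["clock"],b.round(2))
for h in np.arange(30,22.9,-1):
    arm.line_to(grip(h),v=.02); s=f(); dF=(s["wrist_force"]-b); print(round(s["clock"],2),h,round(((s["tool_pos"]-G0)@n)*1000,2),dF.round(2),(dF@n).round(2))
    if dF@n>2: break
arm.line_to(grip(45),v=.15); print(f()["clock"])
E
```

```text
15.8417 [ 0.43 -0.31  0.55]
16.09 30.0 30.71 [-0.78  0.34  0.7 ] 0.89
16.34 29.0 29.14 [-1.    0.03 -1.21] -0.6
16.59 28.0 27.94 [-0.21  0.05 -0.63] -0.47
16.84 27.0 27.49 [-11.65  -6.02  15.34] 19.84
17.1083
```

```bash
python3 - <<'E'
from plan import *
from workcell import arm, eyes
f=lambda: arm.read_state()
arm.open_gripper(); arm.line_to(grip(23.5),v=.1); s=f(); print(s["clock"],s["wrist_force"].round(2),((s["tool_pos"]-G0)@n*1000).round(2))
arm.close(); s=f(); print(s["clock"],s["gripper_width"],s["wrist_force"].round(2))
arm.line_to(grip(80),v=.1); s=f(); print(s["clock"],s["gripper_width"],s["wrist_force"].round(2))
for nm in ["scene","top"]:
    d=eyes.read_camera(nm); np.savez(f"{nm}6.npz",**{k:np.array(v) for k,v in d.items()})
crop(np.load("top6.npz"),95,285,145,285,4,"pics/top6.png"); crop(np.load("scene6.npz"),150,350,150,310,4,"pics/scene6.png")
E
```

```text
18.2583 [ 0.09 -0.54  0.22] 23.18
18.9583 0.006212238044979315 [-4.39 -1.68  5.42]
19.675 0.0055163300496346365 [ 0.24  0.24 -0.29]
```

View pics/top6.png

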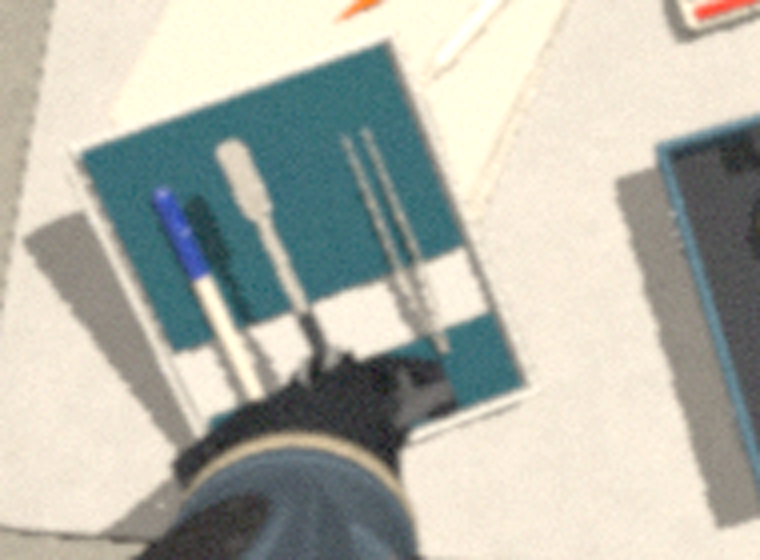

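View pics/scene6.png

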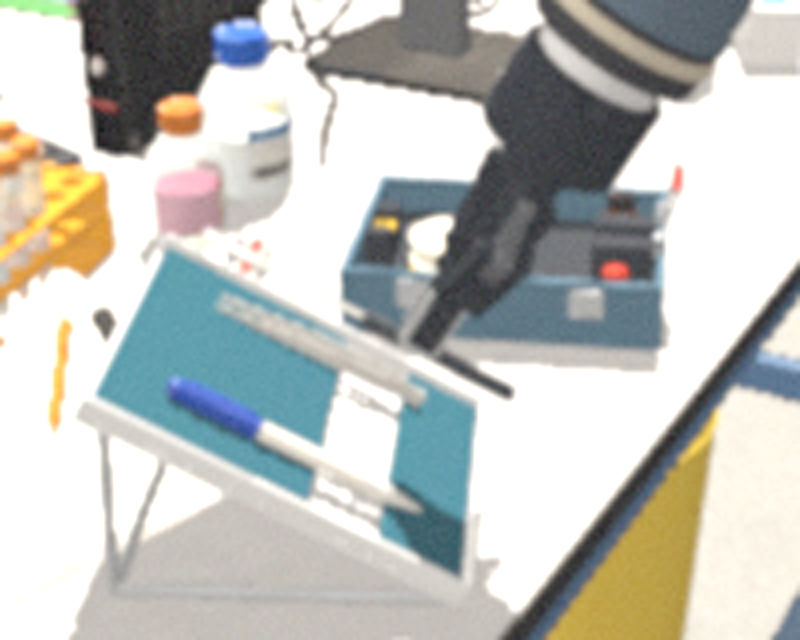

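The pictures show the spatula held parallel to the slope and clear of the mat, with its handle end at scene-crop (510,393). The pen and forceps haven't moved.

```bash
python3 - <<'E'
from plan import *
from workcell import arm, eyes
f=lambda: arm.read_state()
arm.move_to(kit(-34,0,140),rpy(ky,DN)); s=f(); print(s["clock"],s["gripper_width"],s["wrist_force"].round(2),s["tool_pos"])
arm.line_to(kit(-34,0,85),v=.15); s=f(); print(s["clock"],s["gripper_width"],s["wrist_force"].round(2))
for nm in ["scene","top"]:
    d=eyes.read_camera(nm); np.savez(f"{nm}7.npz",**{k:np.array(v) for k,v in d.items()})
crop(np.load("top7.npz"),250,370,155,275,5,"pics/top7.png"); crop(np.load("scene7.npz"),200,350,130,240,5,"pics/scene7.png")
E
```

```text
20.8167 0.005839678736938263 [-0.47 -0.28  0.07] [0.55123634 0.10809816 0.13944201]
21.3333 0.0061129097247464995 [ 0.21 -0.33  0.82]
```

View pics/top7.png

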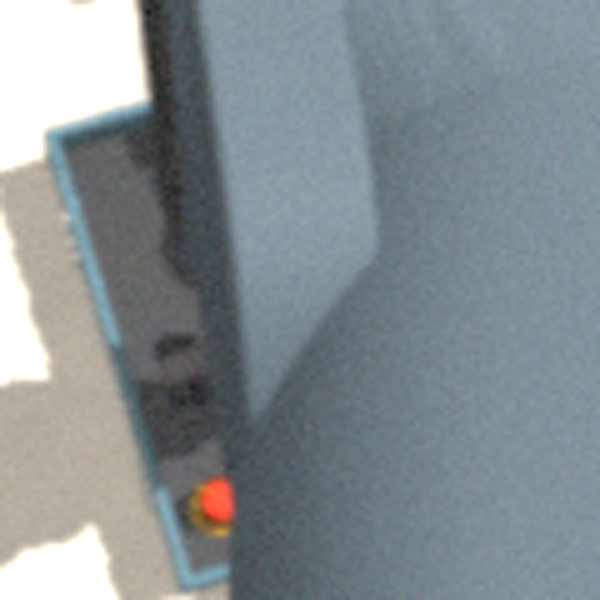

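View pics/scene7.png

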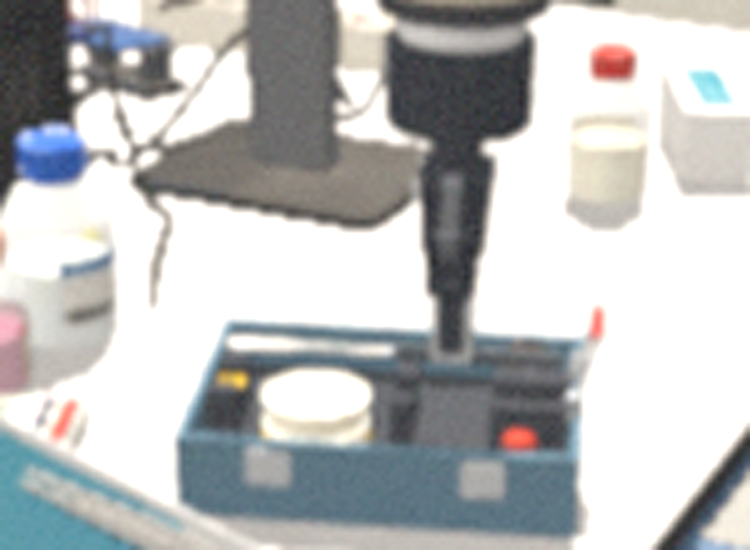

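```bash
python3 - <<'E'
from plan import *
d=dict(np.load("scene7.npz"))
print(((proj(d,[kit(90,0,66),kit(45,0,66),kit(0,0,66),kit(90,0,60),kit(90,-5,66)])-[200,130])*5).round(0))
E
```

```text
[[222. 340.]
 [305. 344.]
 [388. 349.]
 [222. 350.]
 [224. 336.]]
```

```bash
python3 - <<'E'
from plan import *
from workcell import arm, eyes
f=lambda: arm.read_state()
b=f()["wrist_force"]
arm.line_to(kit(-32,0,74),v=.06); s=f(); print(round(s["clock"],2),(s["wrist_force"]-b).round(2))
for z in np.arange(72,60,-1.2):
    arm.line_to(kit(-32,0,z),v=.03); s=f(); dF=(s["wrist_force"]-b); print(round(s["clock"],2),round(z,1),(s["tool_pos"][2]*1000).round(2),dF.round(2),s["torque"].round(2),s["gripper_width"].round(4))
    if dF[2]>3.5: break
for nm in ["scene"]:
    d=eyes.read_camera(nm); np.savez(f"{nm}8.npz",**{k:np.array(v) for k,v in d.items()})
crop(np.load("scene8.npz"),200,350,130,240,5,"pics/scene8.png")
E
```

```text
21.77 [-0.23  0.58 -1.1 ]Traceback (most recent call last):
  File "<stdin>", line 7, in <module>
AttributeError: 'float' object has no attribute 'round'
```

```bash
python3 - <<'E'
from plan import *
from workcell import arm, eyes
f=lambda: arm.read_state()
b=f()["wrist_force"]
for z in np.arange(71,60,-1.2):
    arm.line_to(kit(-32,0,z),v=.03); s=f(); dF=(s["wrist_force"]-b); print(round(s["clock"],2),round(z,1),(s["tool_pos"][2]*1000).round(2),dF.round(2),s["torque"].round(2),round(s["gripper_width"],4))
    if dF[2]>3.5: break
for nm in ["scene"]:
    d=eyes.read_camera(nm); np.savez(f"{nm}8.npz",**{k:np.array(v) for k,v in d.items()})
crop(np.load("scene8.npz"),200,350,130,240,5,"pics/scene8.png")
E
```

```text
22.27 71.0 70.97 [-0.64  0.1  -0.38] [-0.02  0.06  0.01] 0.0055
22.52 69.8 69.73 [-0.66  0.16 -0.14] [0.02 0.03 0.06] 0.0058
22.77 68.6 68.51 [-0.51 -0.25 -0.2 ] [-0.03  0.02 -0.  ] 0.0056
23.02 67.4 67.3 [-1.1   0.38 -0.43] [-0.02 -0.03 -0.  ] 0.0057
23.27 66.2 66.13 [-0.58  0.26 -0.34] [-0.05 -0.01  0.01] 0.0056
23.52 65.0 64.92 [-0.95  0.07  0.04] [-0.03  0.01 -0.01] 0.0056
23.77 63.8 64.16 [-2.13 -0.53  6.2 ] [-0.02  0.38  0.04] 0.0054
```

View pics/scene8.png

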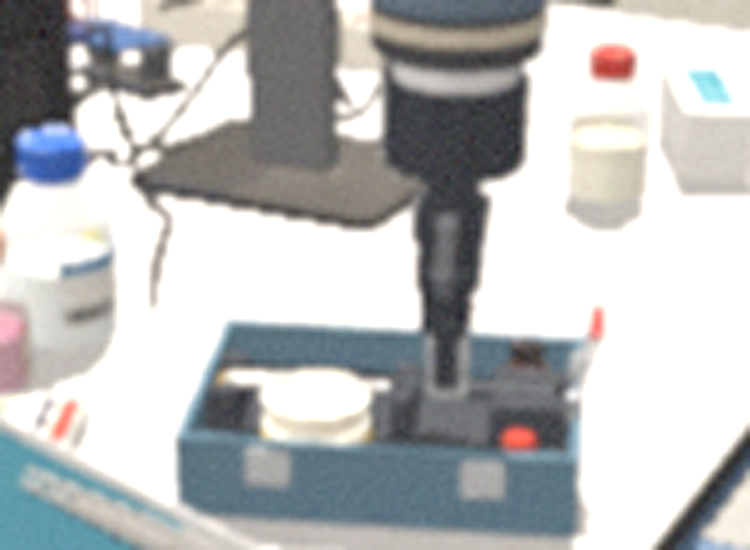

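```bash
python3 - <<'E'
from plan import *
from workcell import arm, eyes
f=lambda: arm.read_state()
arm.open_gripper(); s=f(); print(s["clock"],s["wrist_force"].round(2))
arm.line_to(kit(-32,0,150),v=.2); arm.close()
arm.move_to(kit(-140,-60,150),rpy(ky,DN)); print(f()["clock"])
for nm in ["scene","top"]:
    d=eyes.read_camera(nm); np.savez(f"{nm}9.npz",**{k:np.array(v) for k,v in d.items()})
crop(np.load("top9.npz"),250,370,155,275,5,"pics/top9.png"); crop(np.load("scene9.npz"),200,350,130,240,5,"pics/scene9.png")
E
```

```text
24.5583 [ 0.92 -0.15 -0.04]
26.4667
```

View pics/top9.png

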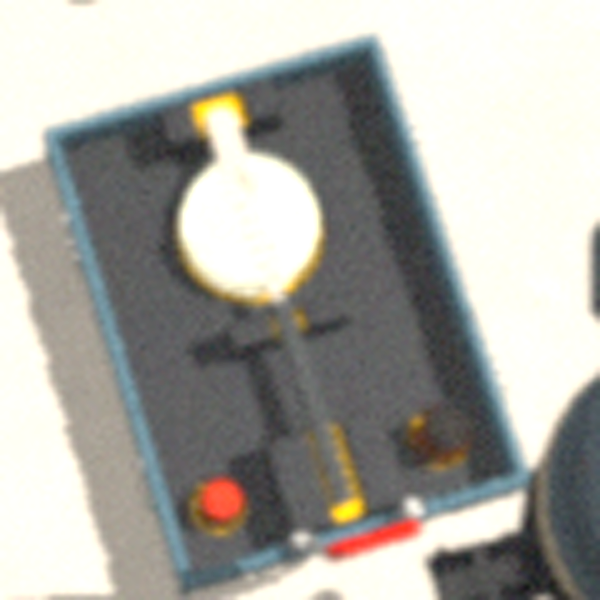

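View pics/scene9.png

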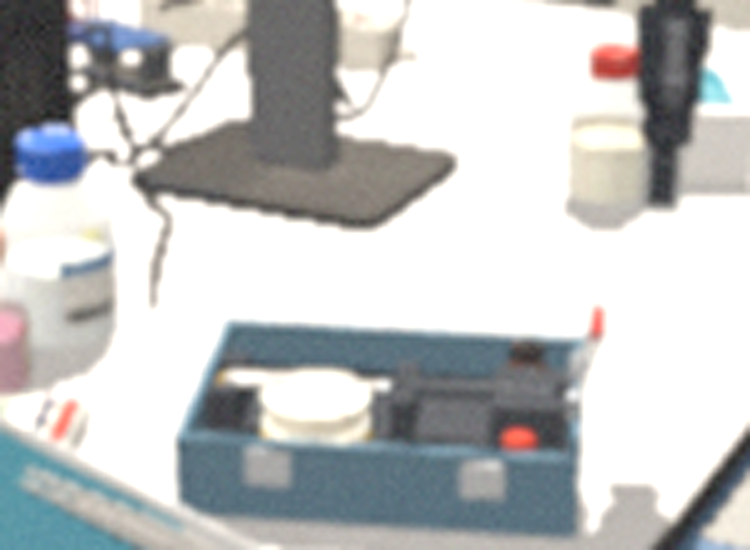

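```bash
python3 - <<'E'
from plan import *
from workcell import arm, eyes
f=lambda: arm.read_state()
arm.line_to(kit(-148,0,130),v=.2); arm.line_to(kit(-148,0,93),v=.2); s=f(); b=s["wrist_force"]; print(s["clock"],b.round(2))
for x in (-120,-104,-88.5):
    arm.line_to(kit(x,0,93),v=.1); s=f(); print(round(s["clock"],2),x,(s["wrist_force"]-b).round(2))
arm.line_to(kit(-96,0,93),v=.1); arm.line_to(kit(-96,0,112),v=.2); print(f()["clock"])
d=eyes.read_camera("scene"); np.savez("scene10.npz",**{k:np.array(v) for k,v in d.items()})
crop(d,200,350,130,240,5,"pics/scene10.png")
E
```

```text
27.3667 [1.05 0.2  0.29]
27.8 -120 [-1.27 -0.49 -0.28]
28.11 -104 [-0.88 -0.68  0.44]
28.42 -88.5 [-0.46  0.08 -0.54]
28.9167
```

View pics/scene10.png

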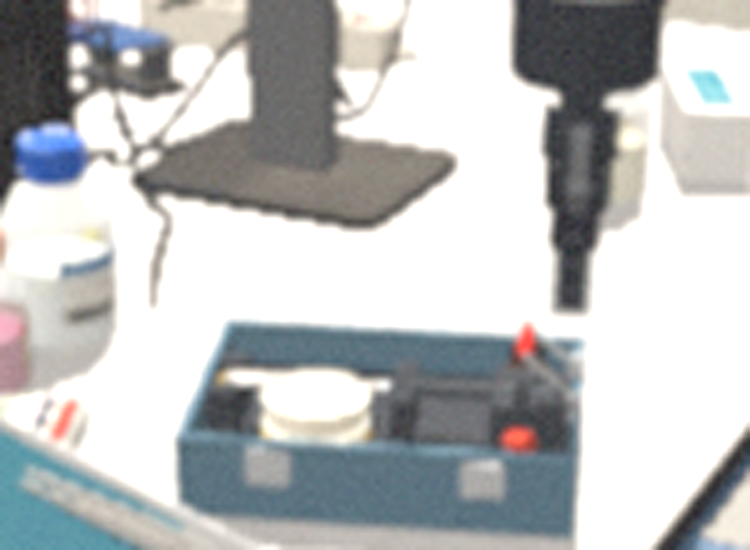

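The bar, at crop (528,343), has swung over to about 40–45° inside the kit. Next I press it down from above.

```bash
python3 - <<'E'
from plan import *
from workcell import arm, eyes
f=lambda: arm.read_state()
arm.line_to(kit(-66,0,112),v=.15); s=f(); b=s["wrist_force"]
arm.line_to(kit(-65,0,80),v=.08); s=f(); print(round(s["clock"],2),(s["wrist_force"]-b).round(2))
for z in np.arange(79,71.5,-1):
    arm.line_to(kit(-64,0,z),v=.03); s=f(); dF=s["wrist_force"]-b; print(round(s["clock"],2),z,(s["tool_pos"][2]*1000).round(2),dF.round(2))
    if dF[2]>5: break
arm.line_to(kit(-64,0,120),v=.15)
arm.move_to(kit(-140,-80,170),rpy(ky,DN)); print(f()["clock"])
for nm in ["scene","top"]:
    d=eyes.read_camera(nm); np.savez(f"{nm}11.npz",**{k:np.array(v) for k,v in d.items()})
crop(np.load("top11.npz"),250,370,155,275,5,"pics/top11.png"); crop(np.load("scene11.npz"),200,350,130,240,5,"pics/scene11.png")
t=dict(np.load("top11.npz")); h=cv2.cvtColor(t["img"],cv2.COLOR_RGB2HSV); m=((h[...,0]<6)|(h[...,0]>174))&(h[...,1]>150)&(h[...,2]>90)
m[:,:300]=0;m[:,345:]=0;m[:235]=0;m[:270]&=True;m[272:]=0
v,u=np.where(m); p=onz(t,[[u.mean(),v.mean()]],.0565)[0]-KO; C=cloud(t)[m]
print("bar kit x,y",p@kx,p@ky,len(u),"z",np.median(C[:,2]))
E
```

```text
29.87 [ 0.76 -1.09  1.76]
30.12 79.0 79.32 [0.72 0.15 1.12]
30.37 78.0 78.01 [1.16 0.34 1.65]
30.62 77.0 76.94 [1.05 0.54 1.17]
30.87 76.0 75.91 [ 0.61 -0.06  0.43]
31.12 75.0 75.32 [-0.47  0.21  8.24]
32.1167
bar kit x,y -0.0634092969121411 -0.0005344168214687396 63 z 0.05437433620355858
```

View pics/top11.png

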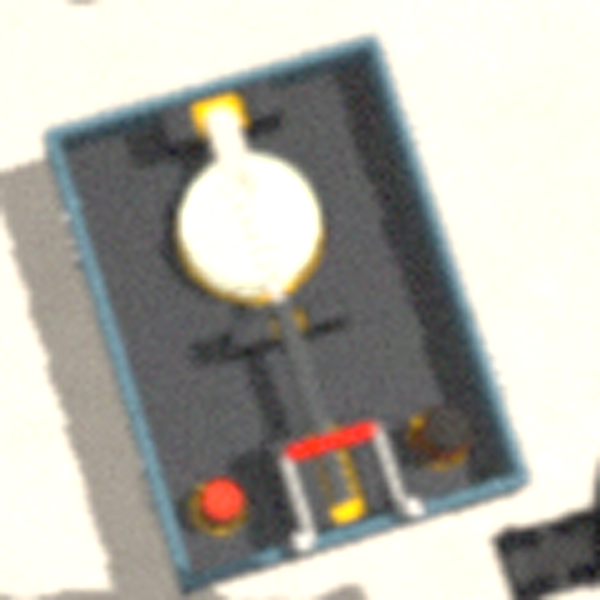

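View pics/scene11.png

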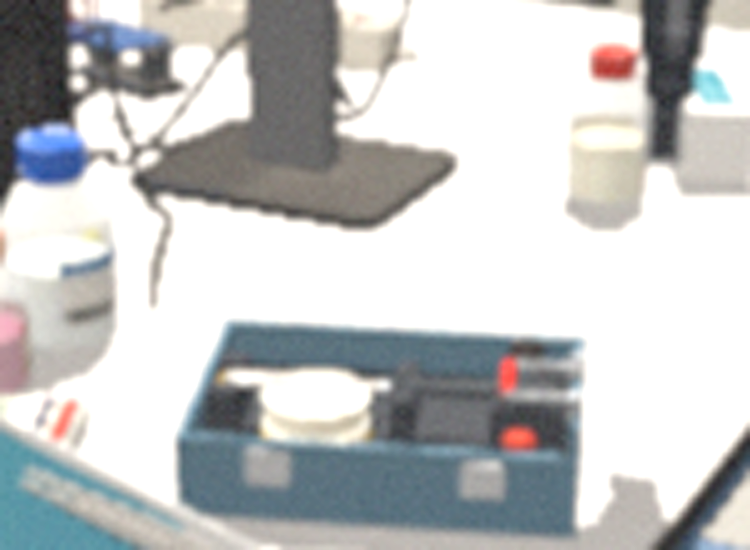

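```bash
python3 - <<'E'
from plan import *
from workcell import arm
a=np.load("top0.npz")["img"].astype(int); t=dict(np.load("top11.npz")); b=t["img"].astype(int)
D=abs(a-b).max(-1)>40; r=np.zeros_like(D); r[150:270,110:235]=D[150:270,110:235]; v,u=np.where(r); print("rest diff px",len(u),(u.min(),u.max(),v.min(),v.max()) if len(u) else '')
C=cloud(t); W=kit(40,0,39)
for dx,dy in ((-20,12),(-20,-12),(20,12),(20,-12),(0,22),(0,-22)):
    q=proj(t,kit(40+dx,dy,39))[0].round().astype(int); print(dx,dy,(np.median(C[q[1]-2:q[1]+3,q[0]-2:q[0]+3,2])*1000+2.1).round(1))
for x in (-20,-45,-30):
    q=proj(t,kit(x,0,49))[0].round().astype(int); print('handle',x,(np.median(C[q[1]-1:q[1]+2,q[0]-1:q[0]+2,2])*1000+2.1).round(1))
arm.job_done(); print(arm.read_state()["clock"])
E
```

```text
rest diff px 413 (np.int64(152), np.int64(187), np.int64(174), np.int64(251))
-20 12 39.1
-20 -12 39.5
20 12 39.8
20 -12 39.3
0 22 38.9
0 -22 39.5
handle -20 49.7
handle -45 49.4
handle -30 49.1
the job is handed in; nothing more can be done
the job is handed in; nothing more can be done
```

The kit is packed in the order asked, and I handed the job in at about 32 s of the 58 s allowed. The arm was clear of everything by then.

I set the dishes in the well first, then laid the spatula in its channel with the handle toward the hinge. After that I swung the bar over and pressed it down until it stopped.

**Last checks:**
- **Dishes:** the top read 38.9 to 39.8 mm at six points (39 mm expected), so they are seated and level.
- **Spatula:** the top of the handle read about 49 to 50 mm (49 mm expected), so it is down in the notches.
- **Bar:** it sits at kit x = -63.4 mm, with its top about 56.5 mm high (-63.5 mm and 56.5 mm expected), so it is fully down.
- **Forceps and pen:** the only change on the rest is the strip where the spatula had lain, so neither tool moved.
- **Vials:** both look unmoved in the pictures, though I did not measure them.

**Disagreements:**
- **Camera depth:** the top camera read the bench about 2 mm low, so I added 2.1 mm to the kit heights above.
- **Gripper width:** it read 2 to 4 mm less than the stated sizes of the dishes and handle. Both grips held.
- **Spatula height on the rest:** a touch on the handle put it about 0.5 mm above my camera estimate, and I set the grip height to match. That touch pressed with about 20 N.

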